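# Start up the grill from its control box

### The job

Start up the grill from the control box on the table, pushing with the fingertips: switch on the red mains rocker, then the green fan rocker, each by pushing its white-dotted end down as far as it goes; then press the round blue start button fully in, keep it in for at least one second and let it go. Do not press the yellow lamp button, and leave the capsules, shaker and tape roll round the box where they stand.

Things in the scene. Friction and masses are not known exactly. Their poses are not given: they have to be found in the camera images.
- control_box: Grey control box with a dark top plate, fixed to the table, 130 (x) x 320 (y) x 45 mm high; origin at the centre of its underside on the table, z up. Two rockers and two round buttons stand in one row along its y axis, 75 mm apart, in an order that differs from run to run.
- mains_base: Black frame of the red mains rocker, 70 x 46 x 10 mm, fixed; origin: centre of its underside, on the box top (45 mm above the table). x points from the plain OFF half (robot's side) to the white-dotted ON half, z up. The red mains paddle (56 mm along x, 34 mm along y, a shallow V) hinges across its middle 17 mm above this origin and stays above the frame.
- mains_on_end (a point): Point on the top face of the red mains rocker's white-dotted ON half, 18 mm from the hinge; it moves with the paddle: about 22 mm above the box top when off, 17 mm when on. Press straight down here with the closed fingers.
- mains (a joint): Joint of the red rocker (mains), rad: 0 = fully off (dotted half up), 0.30 = fully on (dotted half pressed down to its stop). No spring: dry friction holds it wherever it is left, so it needs about 3 N at the middle of the dotted half to move; press until it stops.
- fan_base: Black frame of the green fan rocker, 70 x 46 x 10 mm, fixed; origin: centre of its underside, on the box top (45 mm above the table). x points from the plain OFF half (robot's side) to the white-dotted ON half, z up. The green fan paddle (56 mm along x, 34 mm along y, a shallow V) hinges across its middle 17 mm above this origin and stays above the frame.
- fan_on_end (a point): Point on the top face of the green fan rocker's white-dotted ON half, 18 mm from the hinge; it moves with the paddle: about 22 mm above the box top when off, 17 mm when on. Press straight down here with the closed fingers.
- fan (a joint): Joint of the green rocker (fan), rad: 0 = fully off (dotted half up), 0.30 = fully on (dotted half pressed down to its stop). No spring: dry friction holds it wherever it is left, so it needs about 3 N at the middle of the dotted half to move; press until it stops.
- start_base: Black round housing of the blue start button, fixed on the box, 48 mm across, 12 mm high, with the button in its middle; origin: centre of its underside, on the box top (45 mm above the table).
- start_top (a point): Centre of the top face of the round blue start button, 32 mm across, 22 mm above the box top, in a black housing 48 mm across and 12 mm high; moves down as it is pressed; z up.
- start (a joint): Travel of the blue start button, m: 0 = out, 0.006 = fully in; springs back by itself; about 5 N holds it fully in.
- lamp_top (a point): Centre of the top face of the round yellow lamp button (same size as the blue one); not to be pressed.
- lamp (a joint): Travel of the yellow lamp button, m: 0 = out, 0.006 = fully in; springs back.
- capsule_red: Red coffee capsule, 37 mm across, 28 mm high, loose, standing near the box's robot-side edge; origin at the centre of its underside.
- capsule_black: Black coffee capsule, 37 mm across, 28 mm high, loose, standing near the box's robot-side edge; origin at the centre of its underside.
- shaker: Salt shaker, 44 mm across, 90 mm high, loose, standing beside the box's left end; origin at the centre of its underside.
- tape: Roll of black tape lying flat, 62 mm across, 19 mm high, loose, beside the box's right end; origin at the centre of its underside.
Not all that is in view belongs to the job. What is meant by the capsule_red is not purple, and is the larger of those in its own colour.

How it is judged:
By the outcome, as a careful person would: the job done as asked, in the order asked, and still so for the second after the job is handed in, with the robot touching nothing.
It also fails if it takes over 48 s, if anything falls off the work surface, if the arm or the gripper's body presses on something with over 40 N, if the wrist force passes 120 N, or if a joint passes its speed limit or range.

### The arm

A 6-joint arm with a two-finger parallel gripper is mounted at the origin on a cart in front of the work surface, level with it; the furniture and walls round the work are solid. World frame = base frame: x ahead of the robot, y to its left, z up, the work surface at z = 0. Lengths are in mm, angles in rad, forces in N, time in s.
With the tool pointing down it reaches from about 400 to 925 mm from the base axis. Payload 12.5 kg.
Tool frame: the origin (TCP) lies between the finger pads; the fingertips stand 19 mm ahead of it and the grasp point (between the pads) is the TCP (env.nose_length is the distance from the TCP to the fingertips, in mm); z points along the fingers, y is the line along which they close (so a half turn about z gives the same grasp; the last joint's range is limited). The gripper opens to 95 mm and grips with 3 to 60 N. Pads are 20 mm wide; open, the fingers measure 119 mm over their backs; the gripper's body (75 mm by 180 mm) begins 59 mm behind the grasp point.
Start: joints at [-1.341, 0.491, 1.559, -0, 1.092, -0.106], TCP at [205.976, -590.1, 233.661] pointing down, gripper open.
Joint ranges: [-3.1, 3.1], [-0.84, 2.19], [0.05, 2.79], [-1.13, 4.28], [0.06, 2.93], [-2.69, 2.69]. Speed limits (rad/s): [2.22, 2.22, 2.79, 3.14, 3.14, 3.14].

### API

Orientations are given as [roll, pitch, yaw] about the fixed x, y, z axes, in that order (R = Rz(yaw) Ry(pitch) Rx(roll)).
In Python, from cell import env gives the robot as it stands. The module is installed in compiled form; this text tells all that it offers.
- The arm moves only by the tool drive_tool, never from a script. Its argument "rows" is a list that holds one entry, the list of rows, each a list of 7 numbers: the shift along the tool's x, y, z scaled (see below), then the turn, a rotation vector about the tool's x, y, z scaled (see below), then the opening, from 0 (shut) to 1 (fully open). In form: [[[tx, ty, tz, ax, ay, az, jaw], ...]]. A call has 1 to 5 rows; each row shifts and turns the commanded pose from where the row before left it, along the tool's axes as they then stand; what a row does not reach is not made up. The controller multiplies each number of a shift by 250 mm and each number of a turn by 180 degrees. A row lasts 1/8 s, in which the tool goes at most 62.5 mm and 10.7 degrees, less where a joint would pass 70% of its speed; a pose out of reach is approached as far as the arm can. A call with a number of a shift or a turn outside -1 to 1 is refused whole. A call with a gripper value outside its range is refused whole. The fingers move at their own pace and stop on an object; the grip force is fixed at half the most. Time passes only in rows, so rows that do not move let the fingers close. It gives the time, the measured TCP pose, the force, the opening and the grip force at its end, in the units of the state.
- env.state(): the state, without advancing time (a new reading comes with each control period).
- env.read_camera(name): name is "scene" or "top" or "wrist"; returns a dict with "color" (480x640x3 uint8, blue, green, red), "camera_matrix" (3x3 intrinsics, pixels), "pose" (4x4, takes a point from camera to world coordinates). Camera axes: x right, y up, looking along -z (the intrinsics and any distortion apply to the point x, -y, -z); pixel columns grow to the right and rows downward; lengths in mm; the calibration is good to about 2 mm. A picture is of the moment at which its call begins. There is no depth.
- env.job_done(): hands the job in; it is judged then, once.
Trained networks look in a picture, given as the dict that the camera call returned (one of the last four; its "shot" number tells which), for a name from the list of things; names that differ only in an ending like _2 or _b are one class to them, and where a whole thing is asked for, a point or a joint stands for the part that bears it (a point fixed in the world has none). Each returns a list of dicts, best first, with "score" (0 to 1); they miss things now and then, are a little off and sometimes report something else, mostly with a low value. They report only what shows in the picture. A call takes as long as a camera call. They do not tell look-alikes from the thing itself.
- env.search_frame(name, picture): "at" ([x, y, z] in mm, in the coordinates of the camera as it stood for that picture, good to about 4 mm: the middle of the surface that is visible of it).
- env.place_of(name, picture): "at" ([x, y, z] in mm, in the coordinates of the camera as it stood for that picture, good to about 4 mm: a listed point, or the origin of a listed thing).
The state is a dict: "t": time; "joints": joint angles; "qvel": joint speeds; "tau": joint torques, N m; "eef_pos": TCP position; "tcp_rot": TCP orientation; "ft_force": force on the tool from outside, world axes, zero at the start; "moment": the same for the moment, N m; "opening": opening from 0.0 (shut) to 1.0 (fully open); "grip_force": force on a finger pad.
Only numpy, scipy, OpenCV 4.12 (cv2) and the standard library are available. Lean on these libraries where they do the work, as an engineer would, in place of code of your own. Each camera call takes 0.05 s, during which the arm holds its last target. There are 200 camera calls.

## Working session

There is one attempt and no reset: what is moved stays moved. The work goes in short steps, Python scripts to look and compute and a tool call to move; the robot and the scene stay as the last step left them, time stands still between calls to the robot, and variables do not carry over. Pictures are saved under pics/ and viewed, at most 10 in all, crops included, and the job is handed in when it is done.

Besides the shell and the picture viewer there is one more tool, called as name([rows], argument=value, ...), one row to a line, values as JSON. drive_tool: Moves the arm, as the interface text tells. Its arguments: {"type":"object","properties":{"rows":{"type":"array","items":{"type":"array","items":{"type":"array","items":{"type":"number","minimum":-1,"maximum":1}}}}},"required":["rows"]}

```bash
mkdir -p pics; cat > h.py <<'E'
from cell import env
import numpy as np, cv2
def world(p,at): return (np.array(p["pose"])@np.r_[at,1])[:3]
def pix(p,w):
    c=np.linalg.inv(np.array(p["pose"]))@np.r_[w,1]; q=np.array(p["camera_matrix"])@np.array([c[0],-c[1],-c[2]]); return q[:2]/q[2]
E
python3 - <<'E'
from h import *
for cam in ("top","scene"):
    p=env.read_camera(cam); cv2.imwrite(f"pics/{cam}1.png",p["color"])
    print(cam,np.round(p["pose"],2).tolist(),[k for k in p])
    for n in ["control_box","mains_base","mains_on_end","fan_base","fan_on_end","start_base","start_top","lamp_top","capsule_red","capsule_black","shaker","tape"]:
        for d in env.place_of(n,p)[:3]:
            w=world(p,d["at"]); print(n,round(d["score"],2),w.round(0),pix(p,w).round(0))
s=env.state();print(s)
E
```

```text
top [[-0.02, 1.0, -0.08, 405.38], [-1.0, -0.02, 0.02, 52.83], [0.02, 0.08, 1.0, 1093.02], [0.0, 0.0, 0.0, 1.0]] ['color', 'camera_matrix', 'pose', 'shot']
control_box 0.84 [531.  31.   2.] [324. 222.]
mains_base 0.59 [528. 146.  48.] [271. 221.]
mains_on_end 0.62 [501. 237.  -5.] [233. 237.]
mains_on_end 0.61 [540. 152.  63.] [268. 215.]
fan_base 0.86 [525.  71.  43.] [306. 222.]
fan_on_end 0.88 [543.  73.  70.] [305. 213.]
start_base 0.72 [416. 127.  -2.] [283. 273.]
start_base 0.67 [530. -81.  43.] [376. 219.]
start_top 0.75 [533. -75.  66.] [375. 216.]
lamp_top 0.66 [528.  -2.  65.] [340. 219.]
capsule_red 0.77 [387.  49.   0.] [318. 286.]
capsule_red 0.63 [353. 175.  -1.] [262. 302.]
capsule_black 0.63 [413. -35.  -2.] [355. 273.]
shaker 0.62 [502. 240.  -5.] [232. 236.]
tape 0.86 [ 526. -207.    1.] [429. 221.]
scene [[-0.63, 0.37, -0.69, -115.49], [-0.78, -0.3, 0.55, 528.67], [-0.0, 0.88, 0.47, 477.64], [0.0, 0.0, 0.0, 1.0]] ['color', 'camera_matrix', 'pose', 'shot']
control_box 0.9 [529.  32.  -6.] [311. 263.]
mains_base 0.67 [526. 152.  46.] [256. 260.]
mains_base 0.32 [531. 
[... 635 characters left out ...]
93. 246.]
{'t': 1.3, 'joints': array([-1.34056753e+00,  4.90897215e-01,  1.55893045e+00,  7.26803982e-06,
        1.09169960e+00, -1.05606266e-01]), 'qvel': array([-1.28270130e-03,  1.63269693e-03,  1.43481957e-04, -6.82303722e-04,
        5.82711284e-04,  1.97110845e-05]), 'tau': array([ 4.76548794e-04, -6.12470126e+01, -2.58421344e+01,  6.92990120e-02,
        4.46468149e-02, -4.52209269e-05]), 'eef_pos': array([ 205.99316334, -590.07917844,  233.65217111]), 'tcp_rot': array([3.14152695e+00, 4.77999706e-07, 3.35831713e-01]), 'ft_force': array([-0.05835165, -0.24419677, -0.1493009 ]), 'moment': array([ 0.01666024, -0.03194003, -0.04910718]), 'grip_force': 0.0, 'opening': 0.9997328173193322}
```

```bash
python3 - <<'E'
import cv2
a=cv2.imread("pics/top1.png")[170:320,210:450]; cv2.imwrite("pics/topc.png",cv2.resize(a,None,fx=3.3,fy=3.3,interpolation=2))
a=cv2.imread("pics/scene1.png")[180:360,190:430]; cv2.imwrite("pics/scenec.png",cv2.resize(a,None,fx=3.3,fy=3.3,interpolation=2))
E
```

```text
(no output)
```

View pics/topc.png

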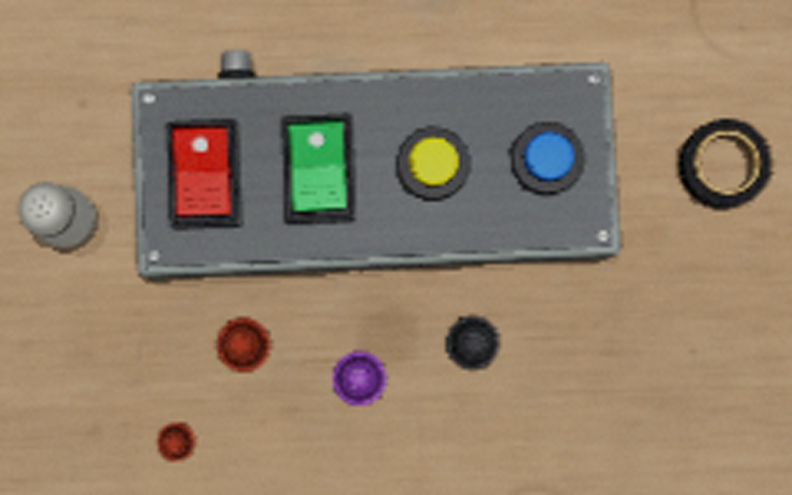

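View pics/scenec.png

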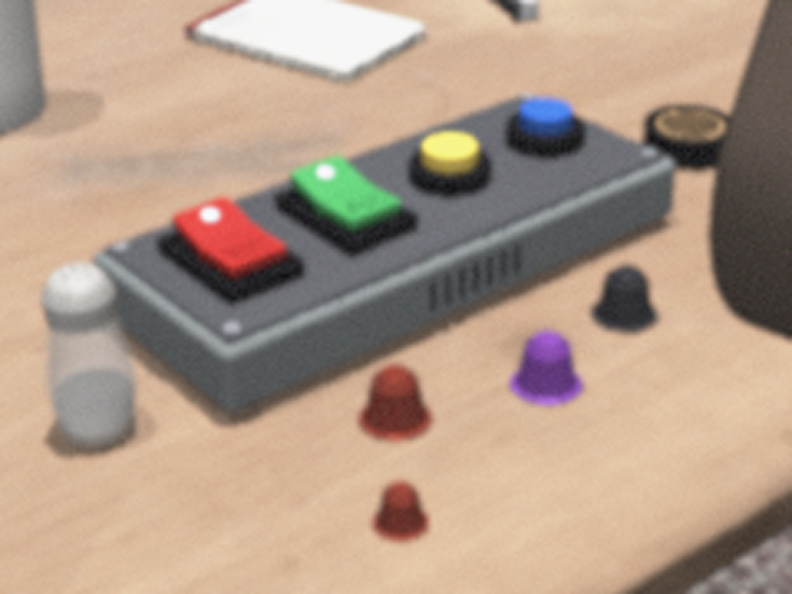

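Top crop, left to right: red rocker (203,170), green rocker (317,168), yellow lamp (434,162) and blue button (549,157). White dots are on the far ends. The loose decoys are the purple capsule (358,378) and the small red capsule (176,441); neither gets touched. Next I refine positions from colour blobs at known heights.

```bash
cat >> h.py <<'E'
def atz(p,u,v,z):
    M=np.array(p["pose"]);K=np.array(p["camera_matrix"]);r=np.linalg.inv(K)@np.array([u,v,1.]);d=M[:3,:3]@np.array([r[0],-r[1],-r[2]]);o=M[:3,3]
    return o+d*(z-o[2])/d[2]
E
python3 - <<'E'
from h import *
for cam,win in (("top",(205,245,255,392)),("scene",(205,275,235,370))):
    p=env.read_camera(cam);im=p["color"];h=cv2.cvtColor(im,cv2.COLOR_BGR2HSV)
    r0,r1,c0,c1=win
    for n,lo,hi,z in (("red",(0,190,120),(6,255,255),63),("green",(50,90,90),(75,255,255),63),("yel",(24,120,120),(34,255,255),67),("blue",(100,140,120),(115,255,255),67),("dot",(0,0,200),(180,60,255),69)):
        m=np.zeros(im.shape[:2],np.uint8);m[r0:r1,c0:c1]=cv2.inRange(h,lo,hi)[r0:r1,c0:c1]
        k,_,st,ce=cv2.connectedComponentsWithStats(m)
        for i in range(1,k):
            if st[i,4]>6: print(cam,n,st[i].tolist(),ce[i].round(1),atz(p,*ce[i],z).round(1))
E
```

```text
top red [262, 209, 17, 16, 200] [270.5 215.7] [538.7 146.6  63. ]
top red [263, 230, 6, 2, 7] [265.1 230.1] [508.1 158.5  63. ]
top green [297, 207, 18, 27, 418] [305.8 220.4] [527.1  71.6  63. ]
top yel [334, 212, 15, 14, 168] [341.1 218.3] [529.5  -3.5  67. ]
top blue [369, 210, 15, 14, 169] [376.2 216.7] [531.4 -78.5  67. ]
scene green [279, 228, 32, 21, 360] [294.5 238.7] [520.   74.8  63. ]
scene yel [318, 221, 17, 11, 74] [326.5 226.8] [514.4   6.   67. ]
scene blue [348, 211, 15, 9, 114] [354.8 214.8] [519.7 -69.   67. ]
scene dot [353, 208, 5, 2, 8] [354.6 208.4] [538.5 -85.5  69. ]
scene dot [289, 218, 6, 4, 11] [291.4 219.2] [577.5  39.6  69. ]
scene dot [249, 222, 11, 4, 23] [254.1 223.7] [605.2 104.3  69. ]
scene dot [278, 224, 9, 5, 18] [282.7 226.2] [563.6  69.3  69. ]
scene dot [286, 230, 5, 4, 20] [288.  231.5] [540.2  74.1  69. ]
scene dot [244, 233, 8, 3, 11] [246.9 234.1] [578.  136.5  69. ]
scene dot [256, 232, 10, 3, 18] [259.6 232.8] [568.2 116.4  69. ]
scene dot [270, 232, 5, 3, 7] [272.3 233. ] [553.1  99.2  69. ]
scene dot [251, 243, 5, 4, 19] [253.1 244.4] [538.5 148.5  69. ]
```

drive_tool([
  [[0.1, 0, 0, 0, 0, 0.049, 0], [0.1, 0, 0, 0, 0, 0.049, 0], [0.1, -0.2, 0, 0, 0, 0, 0], [0.1, -0.2, 0, 0, 0, 0, 0], [0.1, -0.2, 0, 0, 0, 0, 0]],
])

```text
t: 2.02
eef_pos: [325.5, -423.8, 233.7]
tcp_rot: [3.141, -0.0, 0.028]
ft_force: [1.5, -0.0, 0.1]
opening: 0.528
grip_force: 0.0
```

drive_tool([
  [[0.1, -0.2, 0, 0, 0, 0, 0], [0.1, -0.2, 0, 0, 0, 0, 0], [0.1, -0.2, 0, 0, 0, 0, 0], [0.1, -0.2, 0, 0, 0, 0, 0], [0.1, -0.2, 0, 0, 0, 0, 0]],
])

```text
t: 2.65
eef_pos: [443.5, -170.3, 233.9]
tcp_rot: [3.141, -0.001, 0.028]
ft_force: [0.6, -0.9, -0.4]
opening: 0.026
grip_force: 0.0
```

drive_tool([
  [[0.1, -0.2, 0, 0, 0, 0, 0], [0.1, -0.2, 0, 0, 0, 0, 0], [0.1, -0.2, 0, 0, 0, 0, 0], [0.1, -0.2, 0, 0, 0, 0, 0], [0.0, -0.2, 0, 0, 0, 0, 0]],
])

```text
t: 3.28
eef_pos: [537.0, 82.7, 233.4]
tcp_rot: [3.142, -0.001, 0.028]
ft_force: [0.5, 0.3, -0.3]
opening: 0.002
grip_force: 0.0
```

drive_tool([
  [[0.031, -0.125, 0, 0, 0, 0, 0], [0, -0.13, 0, 0, 0, 0, 0], [0, 0, 0.2, 0, 0, 0, 0], [0, 0, 0.2, 0, 0, 0, 0], [0, 0, 0.1, 0, 0, 0, 0]],
])

```text
t: 3.9
eef_pos: [541.0, 144.8, 106.3]
tcp_rot: [3.141, 0.003, 0.028]
ft_force: [0.4, -0.4, 0.4]
opening: 0.008
grip_force: 0.0
```

```bash
python3 - <<'E'
from h import *
print(env.state()["eef_pos"])
p=env.read_camera("scene"); a=p["color"][170:300,210:380]; cv2.imwrite("pics/s2.png",cv2.resize(a,None,fx=4,fy=4,interpolation=2))
p=env.read_camera("wrist");cv2.imwrite("pics/w2.png",p["color"])
for n in ("mains_base","mains_on_end"):
    for d in env.place_of(n,p)[:2]: print(n,d["score"],world(p,d["at"]).round(1))
E
```

```text
[540.99000595 144.75675449 106.33201285]
mains_base 0.95 [523.  148.3  42.1]
mains_base 0.32 [527.   -4.4  67.6]
mains_on_end 0.6 [540.1 144.   65.9]
```

View pics/s2.png

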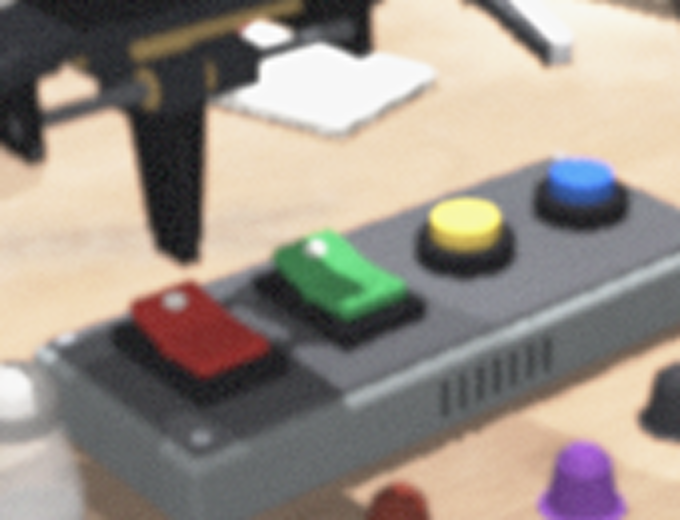

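View pics/w2.png

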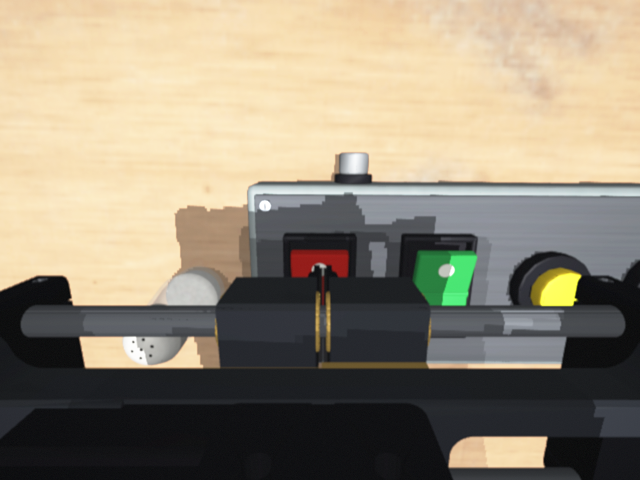

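Scene crop: the fingertip at (182,260) is above the red dot at (172,300). Wrist view: the fingers are centred on the red paddle at (320,265). Pressing now.

drive_tool([
  [[0.006, -0.006, 0.05, 0, 0, 0, 0], [0, 0, 0.03, 0, 0, 0, 0], [0, 0, 0.01, 0, 0, 0, 0], [0, 0, 0.01, 0, 0, 0, 0], [0, 0, 0, 0, 0, 0, 0]],
])

```text
t: 4.72
eef_pos: [543.4, 146.2, 83.7]
tcp_rot: [3.142, -0.0, 0.028]
ft_force: [1.3, 0.2, 2.6]
opening: 0.005
grip_force: 0.8
```

drive_tool([
  [[0, 0, 0.005, 0, 0, 0, 0], [0, 0, 0.005, 0, 0, 0, 0], [0, 0, 0, 0, 0, 0, 0]],
])

```text
t: 5.1
eef_pos: [543.5, 146.3, 81.2]
tcp_rot: [3.142, -0.001, 0.028]
ft_force: [2.3, -0.8, 3.6]
opening: 0.006
grip_force: 2.1
```

drive_tool([
  [[0, 0, 0.004, 0, 0, 0, 0], [0, 0, 0, 0, 0, 0, 0]],
])

```text
t: 5.35
eef_pos: [543.6, 146.3, 81.1]
tcp_rot: [3.142, -0.001, 0.028]
ft_force: [-0.6, -0.5, 15.0]
opening: 0.007
grip_force: 7.5
```

drive_tool([
  [[0, 0, 0.002, 0, 0, 0, 0], [0, 0, 0, 0, 0, 0, 0]],
])

```text
t: 5.6
eef_pos: [543.5, 146.3, 81.0]
tcp_rot: [-3.142, -0.001, 0.028]
ft_force: [-1.8, -1.3, 20.8]
opening: 0.006
grip_force: 10.1
```

drive_tool([
  [[0, 0, -0.05, 0, 0, 0, 0], [0, 0, -0.07, 0, 0, 0, 0], [0.008, 0.15, 0, 0, 0, 0, 0], [0, 0.15, 0, 0, 0, 0, 0], [0, 0, 0, 0, 0, 0, 0]],
])

```text
t: 6.22
eef_pos: [547.0, 69.6, 109.5]
tcp_rot: [3.141, 0.001, 0.025]
ft_force: [0.8, -0.9, -1.4]
opening: 0.005
grip_force: 0.0
```

```bash
python3 - <<'E'
from h import *
print(env.state()["eef_pos"])
p=env.read_camera("scene"); a=p["color"][170:300,210:380]; cv2.imwrite("pics/s3.png",cv2.resize(a,None,fx=4,fy=4,interpolation=2))
p=env.read_camera("wrist")
for n in ("fan_base","fan_on_end"):
    for d in env.place_of(n,p)[:2]: print(n,d["score"],world(p,d["at"]).round(1))
E
```

```text
[547.01731046  69.58753124 109.52040925]
fan_on_end 0.91 [546.5  68.5  68.5]
```

View pics/s3.png

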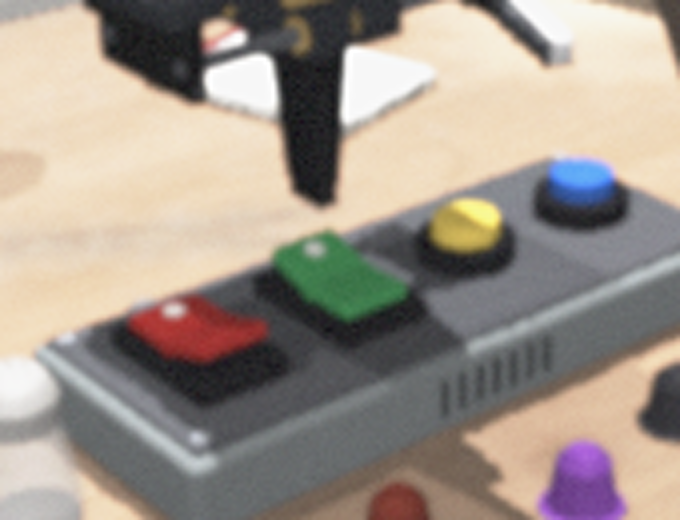

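Red rocker (195,325) is now down at its dotted end. The fingertip is above the green dot (315,248).

drive_tool([
  [[-0.006, -0.006, 0.05, 0, 0, 0, 0], [0, 0, 0.04, 0, 0, 0, 0], [0, 0, 0.01, 0, 0, 0, 0], [0, 0, 0.006, 0, 0, 0, 0], [0, 0, 0, 0, 0, 0, 0]],
])

```text
t: 7.05
eef_pos: [545.7, 72.7, 83.0]
tcp_rot: [3.141, 0.001, 0.028]
ft_force: [-0.2, 0.8, -0.6]
opening: 0.005
grip_force: 0.0
```

drive_tool([
  [[0, 0, 0.005, 0, 0, 0, 0], [0, 0, 0.002, 0, 0, 0, 0], [0, 0, 0, 0, 0, 0, 0]],
])

```text
t: 7.42
eef_pos: [545.7, 72.7, 81.4]
tcp_rot: [3.141, 0.0, 0.028]
ft_force: [-2.4, -0.0, 2.3]
opening: 0.004
grip_force: 1.0
```

drive_tool([
  [[0, 0, 0.004, 0, 0, 0, 0], [0, 0, 0, 0, 0, 0, 0]],
])

```text
t: 7.68
eef_pos: [545.8, 72.7, 81.1]
tcp_rot: [3.141, -0.0, 0.028]
ft_force: [-3.7, 0.1, 13.2]
opening: 0.004
grip_force: 6.2
```

drive_tool([
  [[0, 0, 0.003, 0, 0, 0, 0], [0, 0, 0, 0, 0, 0, 0]],
])

```text
t: 7.92
eef_pos: [545.8, 72.7, 81.0]
tcp_rot: [3.141, -0.001, 0.028]
ft_force: [-6.0, 0.3, 20.4]
opening: 0.003
grip_force: 10.3
```

drive_tool([
  [[0, 0, -0.06, 0, 0, 0, 0], [0, 0, -0.08, 0, 0, 0, 0], [-0.025, 0.2, 0, 0, 0, 0, 0], [-0.025, 0.2, 0, 0, 0, 0, 0], [-0.024, 0.203, 0, 0, 0, 0, 0]],
])

```text
t: 8.55
eef_pos: [531.5, -79.8, 115.0]
tcp_rot: [3.141, -0.001, 0.028]
ft_force: [1.0, -0.6, 0.1]
opening: 0.006
grip_force: 0.0
```

drive_tool([
  [[0, 0, 0, 0, 0, 0, 0]],
])

```text
t: 8.68
eef_pos: [531.5, -81.3, 114.9]
tcp_rot: [3.141, -0.001, 0.024]
ft_force: [-0.0, 0.3, 0.3]
opening: 0.005
grip_force: 0.0
```

```bash
python3 - <<'E'
from h import *
print(env.state()["eef_pos"])
p=env.read_camera("scene"); a=p["color"][170:300,210:380]; cv2.imwrite("pics/s4.png",cv2.resize(a,None,fx=4,fy=4,interpolation=2))
p=env.read_camera("wrist")
for n in ("start_base","start_top","lamp_top"):
    for d in env.place_of(n,p)[:2]: print(n,d["score"],world(p,d["at"]).round(1))
E
```

```text
[531.49477976 -81.25742376 114.90842617]
start_base 0.67 [531.5 -79.5  47.9]
start_base 0.36 [546.6  68.2  60.4]
start_top 0.78 [530.4 -77.9  64.1]
lamp_top 0.87 [532.5  -5.3  66.7]
```

View pics/s4.png

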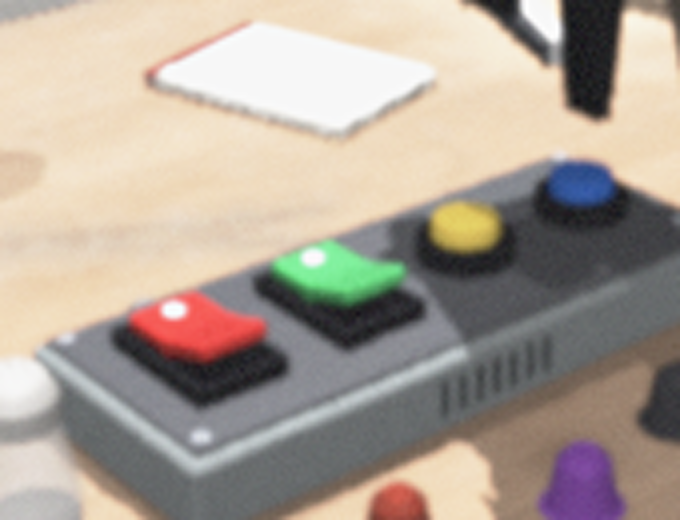

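Both rockers are down at their dotted ends, (195,325) and (335,270). The fingertip at (588,115) is above the blue button (580,185). Pressing the blue button now.

drive_tool([
  [[0, -0.01, 0.06, 0, 0, 0, 0], [0, 0, 0.04, 0, 0, 0, 0], [0, 0, 0.02, 0, 0, 0, 0], [0, 0, 0.014, 0, 0, 0, 0], [0, 0, 0, 0, 0, 0, 0]],
])

```text
t: 9.55
eef_pos: [531.3, -75.7, 81.0]
tcp_rot: [-3.141, 0.001, 0.028]
ft_force: [-2.5, 3.3, 4.2]
opening: -0.002
grip_force: 2.2
```

drive_tool([
  [[0, 0, 0.006, 0, 0, 0, 0], [0, 0, 0, 0, 0, 0, 0]],
])

```text
t: 9.8
eef_pos: [531.5, -75.8, 80.2]
tcp_rot: [3.142, -0.0, 0.028]
ft_force: [-3.2, 3.5, 8.9]
opening: 0.007
grip_force: 4.6
```

drive_tool([
  [[0, 0, 0.004, 0, 0, 0, 0], [0, 0, 0.002, 0, 0, 0, 0], [0, 0, 0, 0, 0, 0, 0]],
])

```text
t: 10.18
eef_pos: [531.5, -75.8, 79.9]
tcp_rot: [3.141, -0.001, 0.028]
ft_force: [-8.3, 4.2, 25.1]
opening: 0.004
grip_force: 12.8
```

drive_tool([
  [[0, 0, 0, 0, 0, 0, 0], [0, 0, 0, 0, 0, 0, 0], [0, 0, 0, 0, 0, 0, 0], [0, 0, 0, 0, 0, 0, 0], [0, 0, 0, 0, 0, 0, 0]],
])

```text
t: 10.8
eef_pos: [531.5, -75.8, 79.9]
tcp_rot: [3.141, -0.001, 0.028]
ft_force: [-7.4, 5.4, 25.9]
opening: 0.006
grip_force: 12.8
```

drive_tool([
  [[0, 0, 0, 0, 0, 0, 0], [0, 0, 0, 0, 0, 0, 0], [0, 0, 0, 0, 0, 0, 0], [0, 0, 0, 0, 0, 0, 0], [0, 0, 0, 0, 0, 0, 0]],
])

```text
t: 11.42
eef_pos: [531.6, -75.8, 79.9]
tcp_rot: [3.141, -0.001, 0.028]
ft_force: [-7.7, 4.3, 25.7]
opening: 0.004
grip_force: 12.8
```

drive_tool([
  [[0, 0, 0, 0, 0, 0, 0], [0, 0, 0, 0, 0, 0, 0], [0, 0, 0, 0, 0, 0, 0]],
])

```text
t: 11.8
eef_pos: [531.5, -75.8, 79.9]
tcp_rot: [3.141, -0.001, 0.028]
ft_force: [-7.7, 3.4, 25.4]
opening: 0.006
grip_force: 12.8
```

drive_tool([
  [[0, 0, -0.1, 0, 0, 0, 0], [0, 0, -0.2, 0, 0, 0, 0], [0, 0, -0.2, 0, 0, 0, 0], [0, 0, 0, 0, 0, 0, 0], [0, 0, 0, 0, 0, 0, 0]],
])

```text
t: 12.42
eef_pos: [531.3, -76.0, 202.6]
tcp_rot: [3.141, 0.0, 0.028]
ft_force: [-1.3, 0.3, 0.1]
opening: 0.004
grip_force: 0.0
```

```bash
python3 - <<'E'
from h import *
p=env.read_camera("scene"); a=p["color"][170:350,190:430]; cv2.imwrite("pics/s5.png",cv2.resize(a,None,fx=3.3,fy=3.3,interpolation=2))
E
```

```text
(no output)
```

View pics/s5.png

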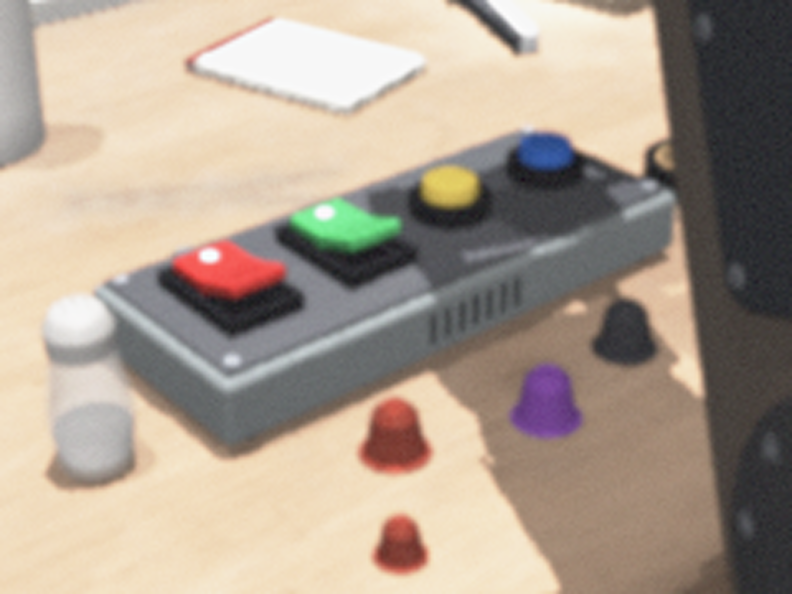

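Both rockers are on, (228,268) and (345,222). The blue button (545,150) is out again, and the shaker and capsules stand where they were. I can only see the edge of the tape roll, and the arm went nowhere near it. Handing in.

```bash
python3 -c "
from cell import env
print(env.job_done())"
```

```text
the job is handed in; nothing more can be done
None
```

I switched on the red mains and then the green fan rocker, each down to its stop, then held the blue start button in for about 1.6 s, released it and handed the job in; the yellow lamp button and the loose items round the box were not touched.

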